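# Open the guard of the assembly stand and load its spindle

## Robot

A 7-joint arm with a two-finger parallel gripper is mounted at the origin on a cart in front of the work surface, level with it; the furniture and walls round the work are solid. World frame = base frame: x ahead of the robot, y to its left, z up, the work surface at z = 0. Lengths are in m, angles in rad, forces in N, time in s.
With the tool pointing down it reaches from about 0.425 to 0.875 m from the base axis. Payload 8.4 kg.
Tool frame: the origin (TCP) lies between the finger pads; the fingertips stand 17 mm ahead of it and the grasp point (between the pads) lies 2 mm behind it; z points along the fingers, y is the direction in which the jaws open and shut (so a half turn about z gives the same grasp; the last joint's range is limited). The gripper opens to 87 mm and grips with 3 to 60 N. Pads are 19 mm wide; open, the fingers measure 117 mm over their backs; the gripper's body (75 mm by 190 mm) begins 51 mm behind the grasp point.
Start: joints at [-1.216, 0.333, 0.04, 1.465, -0.013, 1.343, -0.059], TCP at [0.285, 0.584, 0.24] pointing down, gripper open.
Joint ranges: [-2.58, 2.58], [-0.38, 2.09], [-1.3, 1.39], [0.25, 2.4], [-1.5, 4.64], [0.08, 2.09], [-2.65, 2.65]. Speed limits (rad/s): [2.22, 2.22, 2.79, 2.79, 3.14, 3.14, 3.14].

## Interface

Orientations are given as a unit quaternion [w, x, y, z].
In Python, from bench import r, viewer, ticket gives the robot as it stands.
- The arm moves only by the tool carry_out, never from a script. Its argument "steps" is a list that holds one entry, the list of rows, each a list of 7 numbers: the opening, from 0 (shut) to 1 (fully open), then the shift along the tool's x, y, z in mm, then the turn, a rotation vector about the tool's x, y, z in degrees. A call has 1 to 20 rows; each row shifts and turns the commanded pose from where the row before left it, along the tool's axes as they then stand; what a row does not reach is not made up. A row lasts 1/12 s, in which the tool goes at most 41.7 mm and 7.16 degrees, less where a joint would pass 70% of its speed; a pose out of reach is approached as far as the arm can. A call with a gripper value outside its range is refused whole. The fingers move at their own pace and stop on an object; "force" is the grip in N (left out, the last holds). Time passes only in rows, so rows that do not move let the fingers close. It gives the time, the measured TCP pose, the force and the opening at its end, in the units of the state.
- r.read_state(): the state, without advancing time (a new reading comes with each control period).
- viewer.camera(name): name is "side" or "top" or "wrist"; returns the picture (420x560x3 uint8, red, green, blue); there is no depth.
- viewer.camera_model(name): a dict with "K" (3x3 intrinsics, pixels), "pose" (4x4, takes a point from camera to world coordinates). Camera axes: x right, y down, z forward; pixel columns grow to the right and rows downward; lengths in m; the calibration is good to about 2 mm. The wrist camera is an equidistant fisheye: a pixel r from the principal point sees the ray r / f radians off the axis. A picture is of the moment at which its call begins: read the wrist's pose just before it. camera_model takes no time and is no camera call; for the wrist camera it gives the pose at the moment of the call.
- ticket.finish_job(): hands the job in, once; it reports no verdict.
The state is a dict: "time": time; "joints": joint angles; "qvel": joint speeds; "joint_efforts": joint torques, N m; "eef_pos": TCP position; "tcp_rot": TCP orientation; "contact_force": force on the tool from outside, world axes, zero at the start; "wrist_torque": the same for the moment, N m; "finger_gap": opening from 0.0 (shut) to 1.0 (fully open).
Only numpy, scipy, OpenCV 4.12 (cv2) and the standard library are available. Lean on these libraries where they do the work, as an engineer would, in place of code of your own. Each camera call takes 0.05 s, during which the arm holds its last target. There are 200 camera calls.

## Task

Swing the hinged guard of the small assembly stand up and over until it rests open on its own, without forcing it, then load the spindle under it: first the steel spacer ring, right down on the base plate, and on top of it the brass bush, flange down and fully home. Leave the guard open, and leave the black knob and the hex nut where they lie.

Things in the scene. Friction and masses are not known exactly. Their poses are not given: they have to be found in the camera images.
- stand: Fixed stand: grey base plate 155 x 130 x 10 mm, stepped steel spindle on it, two hinge pillars behind. Origin on the spindle axis at the plate's underside (cabinet top). x: from the open front through the spindle to the hinge; y: along the hinge pin; z up. Plate x -45 to +110 mm, y +-65 mm. Pillars x 68 to 92, y 55 to 65 mm either side, 80 mm high.
- guard_hinge (a point): Middle of the guard's hinge pin, at x = 80, y = 0, z = 70 mm of stand; same axes. The guard falls shut when unsupported; past its balance point (a little past upright, about 1.6 rad) it falls on to its open stop by itself. Hinge lightly damped; guard about 0.35 kg (varies).
- guard_edge (a point): Middle of the guard's free front edge, moves with it, 144 mm from the pin; closed it is 70 mm above the cabinet top with nothing under it. The guard is a 4 mm aluminium sheet 104 mm wide, rolled front edge 8 mm thick, a cheek 26 mm deep along each side of its underside, ending 12 mm short of the front edge.
- guard (a joint): Angle of the guard about its pin, rad. 0: closed, level over the spindle, front edge toward the stand's -x. It grows as the front edge swings up and over toward +x; the open stop is at 2.27 (leaning back).
- spacer: Loose plain steel ring, outside 50 mm, bore 27 mm, 16 mm high, about 0.12 kg, lying flat; origin at the centre of its underside, z up. It fits over the shoulder of the spindle and then stands 3 mm above it.
- bush: Loose brass flange bush, 34 mm high, standing on its flange: flange 38 mm across, 6.4 mm high; body above it 29 mm across; through bore about 18.5 mm; about 0.11 kg. Origin at the centre of the flange's underside, z up along the bore. Fits over the spindle's pin, not over the shoulder; its flange blocks the spacer's way.
- knob: Bystander: black lobed clamping knob, 49 x 47 x 31 mm, origin under its centre.
- nut: Bystander: large steel hex nut, 30 x 34 x 14 mm, origin under its centre.
- spindle_tip (a point): Top of the spindle, on its axis, 50 mm above the cabinet top. From the plate (z = 10 mm) a shoulder of 23 mm diameter rises to z = 23 mm, then a pin of 15 mm diameter to z = 50 mm; its last 4.5 mm are a chamfered nose.
- slitter_head: Fixed obstacle right of the work: black slitting machine. Its near side wall, 660 mm long, is 145 to 315 mm above the cabinet top, at y = +181 to +195, x = -305 to +355 mm of this origin (axes as the world's). Another: a tape spool on a post near the robot, 200 to 330 mm above the cabinet top, at world x = 290 to 420, y = -70 to -10 mm.
Things that resemble listed ones, but are neither listed nor needed, are in the scene too. What is shaped like the bush but green is not meant.

How it is judged:
On the way, in this order (a step that is already met when the one before it is completed fails the run):
1. the guard leans open on its stop, let go (value of joint guard above 2.1 rad and contact force between each of the arm, the fingers and guard below 0.1 N), for 0.2 s.
2. the spacer ring lies on the base plate round the spindle (horizontal distance between spacer and stand below 0.005 m and height (world z) of spacer below 0.0125 m and angle between spacer's own z axis and vertical below 0.08 rad), for 0.2 s.
At the end, for the whole second after the job is handed in: The guard rests open on its stop (past 2.1 rad); the spacer lies flat on the base plate round the spindle (underside below 12.5 mm, centred within 5 mm); the bush stands on it flange down, fully home (underside 24.5 to 28.5 mm up, centred within 5 mm); both level within 0.08 rad and at rest (all of step 2 and value of joint guard above 2.1 rad and horizontal distance between bush and stand below 0.005 m and height (world z) of bush between 0.0245 and 0.0285 m and angle between bush's own z axis and vertical below 0.08 rad and linear speed of each of bush, spacer below 0.02 m/s); the robot touches nothing.
It fails at once if the knob is disturbed (distance of knob from where it was at the start of the episode above 0.03 m).
It fails at once if the nut is disturbed (distance of nut from where it was at the start of the episode above 0.03 m).
It fails at once if the guard is forced (pushed with over 25 N) (contact force between the fingers and guard above 25 N).
It also fails if it takes over 69 s, if anything falls off the work surface, if the arm or the gripper's body presses on something with over 40 N, if the wrist force passes 120 N, or if a joint passes its speed limit or range.

## Working session

There is one attempt and no reset: what is moved stays moved. The work goes in short steps, Python scripts to look and compute and a tool call to move; the robot and the scene stay as the last step left them, time stands still between calls to the robot, and variables do not carry over. Pictures are saved under pics/ and viewed, about 8 in all and at most 12, crops included, and the job is handed in when it is done.

Besides the shell and the picture viewer there is one more tool, called after "Emit:" in YAML: its name, and indented under it one key for each argument. carry_out: Moves the arm, as the interface text tells. Its arguments: {"type":"object","properties":{"steps":{"type":"array","items":{"type":"array","items":{"type":"array","items":{"type":"number"}}}},"force":{"type":"number"}},"required":["steps"]}

```bash
mkdir -p pics; ls; python3 - <<'E'
from bench import r, viewer, ticket
import cv2, numpy as np
np.set_printoptions(precision=4,suppress=True)
print(r.read_state())
for n in ("top","side","wrist"):
    m=viewer.camera_model(n); print(n,np.array(m["K"]),np.array(m["pose"]))
    im=viewer.camera(n); cv2.imwrite(f"pics/{n}0.png",im[:,:,::-1])
E
```

```text
pics
{'time': 0.0, 'joints': array([-1.2162,  0.3339,  0.0399,  1.4663, -0.0134,  1.3433, -0.0585]), 'qvel': array([-0.0001,  0.0006, -0.0016, -0.0011,  0.0016,  0.0004,  0.0005]), 'joint_efforts': array([  0.0005, -65.634 ,   1.3355, -40.3815,  -0.0598,   0.0445,
         0.0001]), 'eef_pos': array([0.2848, 0.5838, 0.2386]), 'tcp_rot': array([-0.0001,  0.225 ,  0.9744, -0.0008]), 'contact_force': array([-0.1777, -0.1991,  0.2489]), 'wrist_torque': array([-0.0171, -0.016 ,  0.0577]), 'finger_gap': 1.0008914773638422}
top [[500.3284   0.     282.8552]
 [  0.     500.3284 211.9241]
 [  0.       0.       1.    ]] [[-0.0112 -0.998   0.0615  0.4554]
 [-0.9999  0.0111 -0.0013 -0.097 ]
 [ 0.0006 -0.0615 -0.9981  1.0798]
 [ 0.      0.      0.      1.    ]]
side [[507.7046   0.     288.1926]
 [  0.     507.7046 215.7435]
 [  0.       0.       1.    ]] [[-0.8242  0.3918 -0.4088  0.995 ]
 [ 0.5659  0.5446 -0.619   0.5491]
 [-0.0199 -0.7415 -0.6706  0.8091]
 [ 0.      0.      0.      1.    ]]
wrist [[325.1923   0.     276.869 ]
 [  0.     325.1923 210.1274]
 [  0.       0.       1.    ]] [[ 0.438   0.8719  0.2189  0.2233]
 [ 0.899  -0.4242 -0.1091  0.6126]
 [-0.0023  0.2446 -0.9696  0.3838]
 [ 0.      0.      0.      1.    ]]
```

View pics/top0.png

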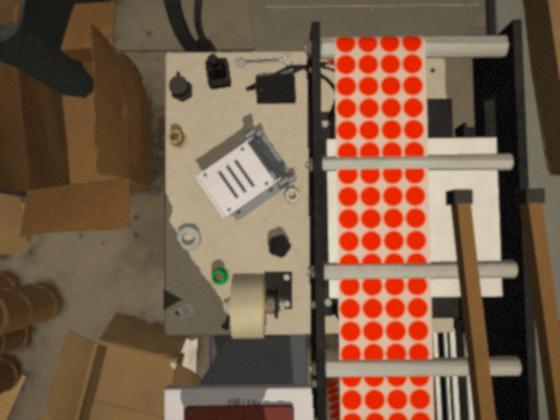

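View pics/side0.png

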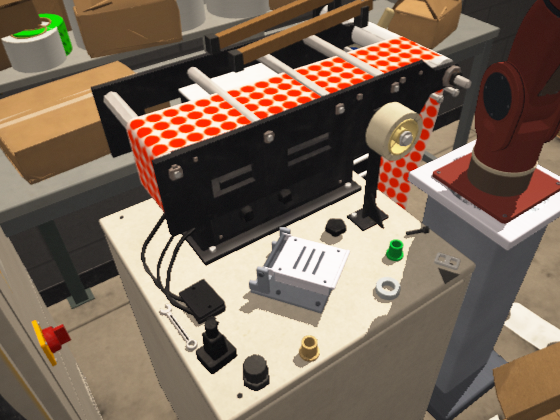

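Top view: guarded stand around (240,178) with hinge to the upper right. Candidates:
- **Spacer:** grey ring at (189,237), or the smaller metal ring at (292,195), which is likely the nut.
- **Bush:** brass at (177,135). The green one at (220,276) is not meant.
- **Knob:** black, at (279,244) or (180,87).

Next is one close crop to check these.

```bash
cat > h.py <<'E'
import numpy as np, cv2
from bench import r, viewer, ticket
from scipy.spatial.transform import Rotation as R
np.set_printoptions(precision=4,suppress=True)
def ray(cam,uv,m=None):
    m=m or viewer.camera_model(cam); K=np.array(m["K"]);P=np.array(m["pose"])
    d=np.array([(uv[0]-K[0,2])/K[0,0],(uv[1]-K[1,2])/K[1,1]])
    if cam=="wrist":
        t=np.linalg.norm(d); d=d/max(t,1e-9); v=np.array([*(d*np.sin(t)),np.cos(t)])
    else: v=np.array([*d,1])
    return P[:3,3],P[:3,:3]@v
def onplane(cam,uv,z,m=None):
    o,d=ray(cam,uv,m); return o+d*(z-o[2])/d[2]
def proj(cam,p,m=None):
    m=m or viewer.camera_model(cam); K=np.array(m["K"]);P=np.array(m["pose"])
    c=P[:3,:3].T@(np.array(p)-P[:3,3])
    if cam=="wrist":
        n=np.hypot(c[0],c[1]); t=np.arctan2(n,c[2]); q=c[:2]/max(n,1e-9)*t
    else: q=c[:2]/c[2]
    return q*[K[0,0],K[1,1]]+K[:2,2]
def tri(uv1,uv2,c1="top",c2="side"):
    o1,d1=ray(c1,uv1);o2,d2=ray(c2,uv2)
    s=np.linalg.lstsq(np.c_[d1,-d2],o2-o1,rcond=None)[0]
    a=o1+d1*s[0];b=o2+d2*s[1]; return (a+b)/2,np.linalg.norm(a-b)
E
python3 - <<'E'
from h import *
t=cv2.imread("pics/top0.png"); s=cv2.imread("pics/side0.png")
a=cv2.resize(t[120:260,155:315],None,fx=3.5,fy=3.5,interpolation=cv2.INTER_CUBIC)
b=cv2.resize(s[210:370,235:415],None,fx=490/160*0.75,fy=490/160*0.75,interpolation=cv2.INTER_CUBIC)
b=cv2.copyMakeBorder(b,0,490-b.shape[0],0,0,cv2.BORDER_CONSTANT)
o=np.hstack([a,b]); o=cv2.resize(o,None,fx=800/o.shape[1],fy=800/o.shape[1]); cv2.imwrite("pics/crop1.png",o)
print(o.shape)
print("spacer",onplane("top",(189,237),.016),onplane("side",(387.5,286),.016))
print("bush",onplane("top",(177,134),.034),onplane("side",(310,341),.034))
print("nut",onplane("top",(292,195),.014)); print("knob",onplane("top",(279,244),.031), onplane("top",(180,87),.031))
E
```

```text
(403, 800, 3)
spacer [0.4698 0.1015 0.016 ] [0.4686 0.1072 0.016 ]
bush [0.6874 0.1235 0.034 ] [0.6797 0.1315 0.034 ]
nut [ 0.5571 -0.1184  0.014 ]
knob [ 0.4529 -0.0896  0.031 ] [0.7894 0.118  0.031 ]
```

View pics/crop1.png

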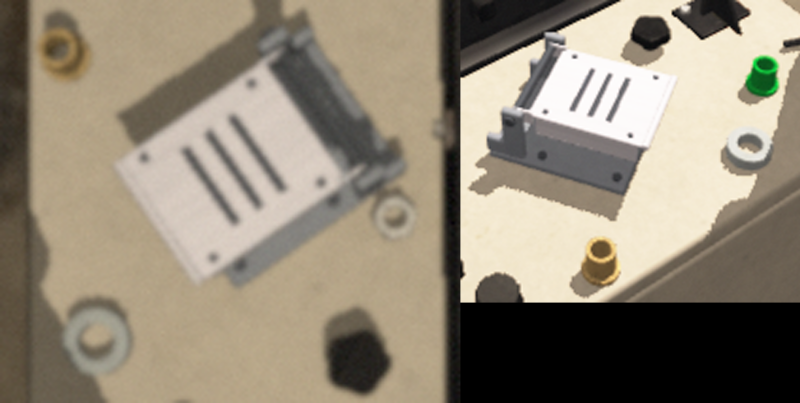

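The crop confirms my choices. The spacer is the large grey ring at top (189,237), and the bush is the brass flanged part at top (177,135). The nut is the small ring at (292,195) beside the stand's right pillar, and the knob is the lobed black part at (279,244). The guard is white, with its front edge lower left and its hinge upper right.

```bash
python3 - <<'E'
from h import *
t=cv2.imread("pics/top0.png"); s=cv2.imread("pics/side0.png")
def big(mask,x0,y0,x1,y1):
    m=np.zeros_like(mask); m[y0:y1,x0:x1]=mask[y0:y1,x0:x1]
    c=cv2.findContours(m,cv2.RETR_EXTERNAL,cv2.CHAIN_APPROX_NONE)[0]; return max(c,key=cv2.contourArea)
hs=cv2.cvtColor(t,cv2.COLOR_BGR2HSV)
print("px guard",hs[160,215],"desk",hs[230,260],"ring",hs[247,186], hs[228,189],"bush",hs[140,180])
g=big(cv2.inRange(hs,(0,0,165),(179,40,255)),185,120,300,225)
rc=cv2.minAreaRect(g); box=cv2.boxPoints(rc); print(rc,box)
for p in box: print(p,onplane("top",p,.074))
# side guard corners
h2=cv2.cvtColor(s,cv2.COLOR_BGR2HSV)
g2=big(cv2.inRange(h2,(0,0,215),(179,25,255)),260,225,360,300)
q=cv2.approxPolyDP(cv2.convexHull(g2),4,True)[:,0]; print("side",q)
for p in q: print(p,onplane("side",p,.074))
for n,h,im,roi in (("top",hs,t,(155,115,200,155)),("side",h2,s,(285,325,335,370))):
    b=big(cv2.inRange(h,(12,90,90),(28,255,255)),*roi); x,y,w,hh=cv2.boundingRect(b)
    print(n,"bush box",x,y,w,hh,cv2.minEnclosingCircle(b))
for n,h,roi in (("top",hs,(168,218,212,258)),("side",h2,(370,272,405,302))):
    m=cv2.inRange(h,(25,0,90),(179,45,255)) if n=="top" else cv2.inRange(h,(0,0,120),(179,28,255))
    b=big(m,*roi); print(n,"ring",cv2.fitEllipse(b),cv2.boundingRect(b),onplane(n,cv2.fitEllipse(b)[0],.014))
E
```

```text
px guard [ 22  55 106] desk [ 18  64 184] ring [ 26  27 158] [ 23  29 158] bush [ 18 127 129]
((234.60401916503906, 179.57717895507812), (51.611610412597656, 64.55548095703125), 55.00798034667969) [[193.3624 176.9463]
 [246.2483 139.9262]
 [275.8456 182.2081]
 [222.9597 219.2282]]
[193.3624 176.9463] [0.5903 0.0819 0.074 ]
[246.2483 139.9262] [ 0.6648 -0.0256  0.074 ]
[275.8456 182.2081] [ 0.5777 -0.0848  0.074 ]
[222.9597 219.2282] [0.504  0.0223 0.074 ]
side [[268 268]
 [291 236]
 [349 250]
 [334 287]]
[268 268] [ 0.6643 -0.0277  0.074 ]
[291 236] [ 0.5775 -0.0746  0.074 ]
[349 250] [0.5059 0.026  0.074 ]
[334 287] [0.5896 0.0838 0.074 ]
top bush box 168 129 19 19 ((176.3148193359375, 138.3148193359375), 9.868396759033203)
side bush box 299 336 20 26 ((308.5, 348.29998779296875), 12.78836441040039)
top ring ((187.83990478515625, 237.92630004882812), (20.40406608581543, 21.019577026367188), 38.45875930786133) (177, 227, 23, 23) [0.4679 0.1043 0.014 ]
side ring ((387.458251953125, 285.9281921386719), (18.487377166748047, 23.715566635131836), 100.52207946777344) (376, 276, 24, 20) [0.4672 0.1059 0.014 ]
```

```bash
cat >> h.py <<'E'
# stand frame estimate (refined later)
YAW=np.deg2rad(-55.1); O=np.array([.585,-.0005,0])
SX=np.array([np.cos(YAW),np.sin(YAW),0]); SY=np.array([-np.sin(YAW),np.cos(YAW),0]); Z=np.array([0,0,1.])
def S(x,y,z): return O+(SX*x+SY*y+Z*z)/1000
def down(ang,tilt=0,):
    "tool down, tool x at world azimuth ang (deg); then turned by tilt deg about tool y"
    a=np.deg2rad(ang); x=np.array([np.cos(a),np.sin(a),0]); z=-Z
    return R.from_matrix(np.c_[x,np.cross(z,x),z])*R.from_rotvec([0,np.deg2rad(tilt),0])
def cur():
    s=r.read_state(); q=s["tcp_rot"]; return s["eef_pos"],R.from_quat([q[1],q[2],q[3],q[0]])
def plan(wps,grip,start=None,dec=0):
    """wps: (pos,Rot,maxrowmm); prints rows rounded, feeding rounding error forward"""
    p,q=start or cur(); out=[]
    for tp,tq,mm in wps:
        p0,q0=p,q; rv=(q0.inv()*tq).as_rotvec()
        n=max(1,int(np.ceil(max(np.linalg.norm(tp-p0)*1000/mm,np.rad2deg(np.linalg.norm(rv))/6.8))))
        for i in range(1,n+1):
            gp=p0+(tp-p0)*i/n; gq=q0*R.from_rotvec(rv*i/n)
            sh=np.round(q.inv().apply(gp-p)*1000,dec)+0.; tu=np.round(np.rad2deg((q.inv()*gq).as_rotvec()),dec)+0.
            p=p+q.apply(sh/1000); q=q*R.from_rotvec(np.deg2rad(tu))
            out.append([grip]+[float(v) if v%1 else int(v) for v in [*sh,*tu]])
    import json
    for k in range(0,len(out),20): print(json.dumps(out[k:k+20]).replace(" ",""))
    print("end",p,q.as_matrix()[:,2]); return p,q
E
python3 - <<'E'
from h import *
print("wall y",onplane("top",(311,180),.315),"front mid stand",[(a-O)@SX for a in (np.array([.5475,.053,0]),)])
D=down(124.9); T=down(124.9,-45)
print(cur()[1].as_matrix())
a=plan([(S(-150,20,200),D,38)],0)
plan([(S(-150,20,120),T,38)],0,start=a)
E
```

```text
wall y [ 0.5512 -0.1418  0.315 ] front mid stand [np.float64(-0.06533359561345366)]
[[-0.8988  0.4384 -0.0005]
 [ 0.4384  0.8988 -0.0012]
 [-0.0001 -0.0013 -1.    ]]
[[0,-29,-22,3,0,0,2],[0,-30,-20,3,0,0,2],[0,-30,-20,2,0,0,2],[0,-31,-18,3,0,0,2],[0,-32,-18,3,0,0,2],[0,-32,-16,3,0,0,2],[0,-33,-15,3,0,0,3],[0,-33,-14,2,0,0,2],[0,-34,-12,3,0,0,2],[0,-34,-11,3,0,0,2],[0,-35,-10,3,0,0,2],[0,-35,-9,3,0,0,2],[0,-36,-7,2,0,0,2],[0,-35,-6,3,0,0,2]]
end [0.5156 0.1342 0.2003] [-0.0005 -0.0012 -1.    ]
[[0,0,0,11,0,-6,0],[0,1,0,12,0,-7,0],[0,3,0,11,0,-6,0],[0,3,0,11,0,-7,0],[0,5,0,10,0,-6,0],[0,7,0,10,0,-7,0],[0,7,0,9,0,-6,0]]
end [0.5156 0.1341 0.1197] [ 0.4052 -0.5801 -0.7066]
```

Emit:
carry_out:
  steps:
    - [[0,-29,-22,3,0,0,2],[0,-30,-20,3,0,0,2],[0,-30,-20,2,0,0,2],[0,-31,-18,3,0,0,2],[0,-32,-18,3,0,0,2],[0,-32,-16,3,0,0,2],[0,-33,-15,3,0,0,3],[0,-33,-14,2,0,0,2],[0,-34,-12,3,0,0,2],[0,-34,-11,3,0,0,2],[0,-35,-10,3,0,0,2],[0,-35,-9,3,0,0,2],[0,-36,-7,2,0,0,2],[0,-35,-6,3,0,0,2]]

```text
time: 1.32
eef_pos: [0.5163, 0.1327, 0.2006]
tcp_rot: [0.0, 0.463, 0.887, 0.0]
contact_force: [1.1, 1.1, -0.8]
finger_gap: 0.04
```

Emit:
carry_out:
  steps:
    - [[0,0,0,11,0,-6,0],[0,1,0,12,0,-7,0],[0,3,0,11,0,-6,0],[0,3,0,11,0,-7,0],[0,5,0,10,0,-6,0],[0,7,0,10,0,-7,0],[0,7,0,9,0,-6,0],[0,0,0,0,0,0,0],[0,0,0,0,0,0,0]]

```text
time: 2.07
eef_pos: [0.5148, 0.135, 0.1188]
tcp_rot: [0.338, 0.425, 0.821, -0.178]
contact_force: [1.3, -0.2, 1.4]
finger_gap: 0.007
```

```bash
python3 - <<'E'
from h import *
s=r.read_state(); print(s["time"],s["joints"],s["finger_gap"]); p,q=cur(); print(p,q.as_matrix())
m=viewer.camera_model("wrist"); im=viewer.camera("wrist"); cv2.imwrite("pics/w1.png",im[:,:,::-1])
print("edge proj",proj("wrist",S(-66,0,70),m),proj("wrist",S(-66,52,70),m),proj("wrist",S(-66,-52,70),m))
E
```

```text
2.0667 [-1.087   0.2894  0.2898  2.0544  0.7728  1.1326 -0.644 ] 0.006553591813700662
[0.5148 0.135  0.1188] [[-0.4102  0.8177  0.4039]
 [ 0.577   0.5757 -0.5794]
 [-0.7062 -0.0047 -0.7079]]
edge proj [253.7582 249.3022] [319.2887 249.5953] [189.9823 247.9909]
```

View pics/w1.png

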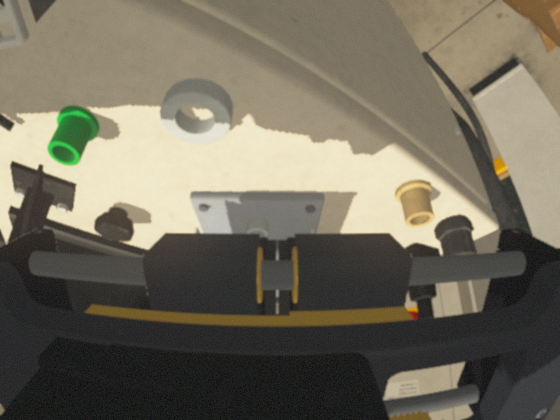

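Wrist view, from beneath the tool and upside down: the base plate's front edge runs (193,193)–(323,191), with the spindle tip near (258,229). The spacer is at (196,111), the bush at (414,203), and the green decoy at (73,137). I'll refine the stand pose from the plate edge.

```bash
python3 - <<'E'
from h import *
im=cv2.imread("pics/w1.png"); hs=cv2.cvtColor(im,cv2.COLOR_BGR2HSV)
m=viewer.camera_model("wrist")
pl=cv2.inRange(hs,(0,0,60),(179,60,190)); pl[:180]=0; pl[232:]=0; pl[:,:170]=0; pl[:,345:]=0
sat=cv2.inRange(hs,(90,0,0),(130,255,255))
print(hs[215,210],hs[185,260],hs[205,340],hs[228,258])
g=cv2.cvtColor(im,cv2.COLOR_BGR2GRAY)
for u in (215,240,265,290,310):
    c=g[180:210,u].astype(float); d=np.diff(cv2.GaussianBlur(c[:,None],(1,5),0)[:,0]); print(u,180+d.argmin()+.5,onplane("wrist",(u,180+d.argmin()+.5),.01,m))
A=onplane("wrist",(193,193.5),.01,m);B=onplane("wrist",(323,191.5),.01,m)
d=B-A; print(A,B,np.linalg.norm(d),np.rad2deg(np.arctan2(d[1],d[0]))-90)
sx=np.array([d[1],-d[0],0])/np.linalg.norm(d); print("O",(A+B)/2+sx*.045)
print("tip proj",proj("wrist",S(0,0,50),m), "tip@258,229", onplane("wrist",(258,229),.05,m))
E
```

```text
[ 20  15 198] [ 23  43 238] [ 20  60 152] [ 28  26 137]
215 191.5 [0.5215 0.0236 0.01  ]
240 191.5 [0.5406 0.0368 0.01  ]
265 190.5 [0.5584 0.0512 0.01  ]
290 190.5 [0.5769 0.0642 0.01  ]
310 190.5 [0.5917 0.0748 0.01  ]
[0.5055 0.0086 0.01  ] [0.6024 0.0805 0.01  ] 0.12062941127701345 -53.44130051402411
O [0.5808 0.0084 0.01  ]
tip proj [258.1097 256.3624] tip@258,229 [0.5535 0.0496 0.05  ]
```

```bash
python3 - <<'E'
from h import *
T=down(124.9,-45); n=np.array([.707,.707]);d=np.array([.707,-.707])
def tcp(th):
    th=np.deg2rad(th); u=np.array([-np.cos(th),np.sin(th)]); w=np.array([-np.sin(th),-np.cos(th)]) # w: underside normal
    pin=np.array([80,70.])
    if th<np.pi/4: C=pin+144*u+4*w+20*d
    else: C=pin+124*u+3*w
    c=C-9.5*n-17*d; return S(c[0],20,c[1])
a=plan([(S(-130,20,46),T,35),(S(-69,20,46),T,16)],0)
print("lift")
ths=list(range(0,90,4))+[90,92.5,95,97.5]
plan([(tcp(t),T,40) for t in ths],0,start=a)
E
```

```text
[[0,13,0,22,0,0,0],[0,12,0,22,0,0,0],[0,13,0,23,0,0,0],[0,-11,0,11,0,0,0],[0,-11,0,10,0,0,0],[0,-10,0,11,0,0,0],[0,-11,0,11,0,0,0]]
end [0.5623 0.0677 0.0457] [ 0.4036 -0.5786 -0.7088]
lift
[[0,-8,0,-8,0,0,0],[0,-7,0,-7,0,0,0],[0,-8,0,-7,0,0,0],[0,-8,0,-6,0,0,0],[0,-9,-1,-5,0,0,0],[0,-8,0,-5,0,0,0],[0,-10,0,-4,0,0,0],[0,-9,0,-4,0,0,0],[0,-10,0,-2,0,0,0],[0,-9,0,-3,0,0,0],[0,-10,0,-1,0,0,0],[0,-10,0,-1,0,0,0],[0,-10,0,0,0,0,0],[0,-9,0,0,0,0,0],[0,-9,0,2,0,0,0],[0,-8,0,1,0,0,0],[0,-8,0,3,0,0,0],[0,-9,0,2,0,0,0],[0,-7,0,4,0,0,0],[0,-8,0,4,0,0,0]]
[[0,-8,0,4,0,0,0],[0,-7,0,5,0,0,0],[0,-6,0,6,0,0,0],[0,-3,0,3,0,0,0],[0,-4,0,4,0,0,0],[0,-4,0,4,0,0,0],[0,-4,0,4,0,0,0]]
end [ 0.6442 -0.0506  0.1988] [ 0.4036 -0.5786 -0.7088]
```

Emit:
carry_out:
  steps:
    - [[0,13,0,22,0,0,0],[0,12,0,22,0,0,0],[0,13,0,23,0,0,0],[0,-11,0,11,0,0,0],[0,-11,0,10,0,0,0],[0,-10,0,11,0,0,0],[0,-11,0,11,0,0,0],[0,0,0,0,0,0,0],[0,0,0,0,0,0,0]]

```text
time: 2.87
eef_pos: [0.5633, 0.0664, 0.047]
tcp_rot: [0.34, 0.428, 0.819, -0.176]
contact_force: [-1.0, 0.4, 0.0]
finger_gap: 0.002
```

Emit:
carry_out:
  steps:
    - [[0,-8,0,-8,0,0,0],[0,-7,0,-7,0,0,0],[0,-8,0,-7,0,0,0],[0,-8,0,-6,0,0,0],[0,-9,-1,-5,0,0,0]]

```text
time: 3.28
eef_pos: [0.5648, 0.0647, 0.0987]
tcp_rot: [0.34, 0.426, 0.82, -0.176]
contact_force: [-0.1, 3.8, -0.7]
finger_gap: 0.001
```

```bash
python3 - <<'E'
from h import *
s=r.read_state(); print(s["time"],s["joints"],s["contact_force"]); p,q=cur(); print(p,q.as_matrix()[:,2])
im=viewer.camera("side"); cv2.imwrite("pics/s1.png",cv2.resize(im[150:400,200:460,::-1],None,fx=2.4,fy=2.4))
E
```

```text
3.2833 [-0.9745  0.3214  0.3571  2.0784  0.8491  0.9809 -0.5909] [-0.0697  3.7557 -0.6985]
[0.5648 0.0647 0.0987] [ 0.4072 -0.5773 -0.7078]
```

View pics/s1.png

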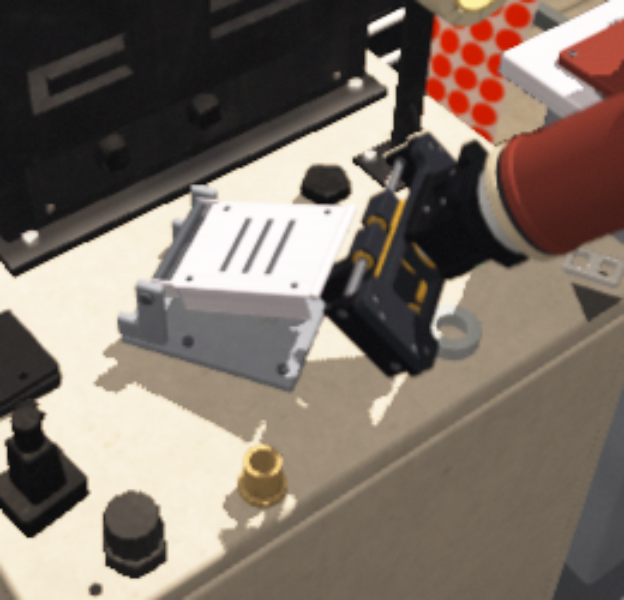

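Side crop: the guard is lifting. Its front edge, at (340,250) in the crop, rests on the fingers at about 15°. I'll carry on along the arc.

Emit:
carry_out:
  steps:
    - [[0,-8,0,-5,0,0,0],[0,-10,0,-4,0,0,0],[0,-9,0,-4,0,0,0],[0,-10,0,-2,0,0,0],[0,-9,0,-3,0,0,0],[0,-10,0,-1,0,0,0],[0,-10,0,-1,0,0,0],[0,-10,0,0,0,0,0],[0,-9,0,0,0,0,0],[0,-9,0,2,0,0,0]]

```text
time: 4.17
eef_pos: [0.5956, 0.0185, 0.1773]
tcp_rot: [0.339, 0.427, 0.819, -0.177]
contact_force: [-1.7, 1.5, -0.3]
finger_gap: 0.002
```

Emit:
carry_out:
  steps:
    - [[0,-8,0,1,0,0,0],[0,-8,0,3,0,0,0],[0,-9,0,2,0,0,0],[0,-7,0,4,0,0,0],[0,-8,0,4,0,0,0],[0,-8,0,4,0,0,0],[0,-7,0,5,0,0,0],[0,-6,0,6,0,0,0]]

```text
time: 4.83
eef_pos: [0.6324, -0.0337, 0.1995]
tcp_rot: [0.34, 0.427, 0.819, -0.177]
contact_force: [-0.2, -0.6, 0.2]
finger_gap: 0.009
```

```bash
python3 - <<'E'
from h import *
s=r.read_state(); print(s["time"],s["joints"],s["contact_force"]); p,q=cur(); print(p,q.as_matrix()[:,2])
print((p-O)@SX,(p-O)@SY)
a=viewer.camera("side")[100:370,200:460,::-1];b=viewer.camera("top")[100:260,150:330,::-1]
a=cv2.resize(a,(400,415));b=cv2.resize(b,(400,356)); b=cv2.copyMakeBorder(b,0,415-356,0,0,cv2.BORDER_CONSTANT)
cv2.imwrite("pics/s2.png",np.hstack([a,b]))
E
```

```text
4.8333 [-0.8301  0.2027  0.4527  1.9712  0.8475  0.9846 -0.2709] [-0.2289 -0.6241  0.1527]
[ 0.6324 -0.0337  0.1995] [ 0.4057 -0.5794 -0.7069]
0.05436375895756404 0.01986617728286325
```

View pics/s2.png

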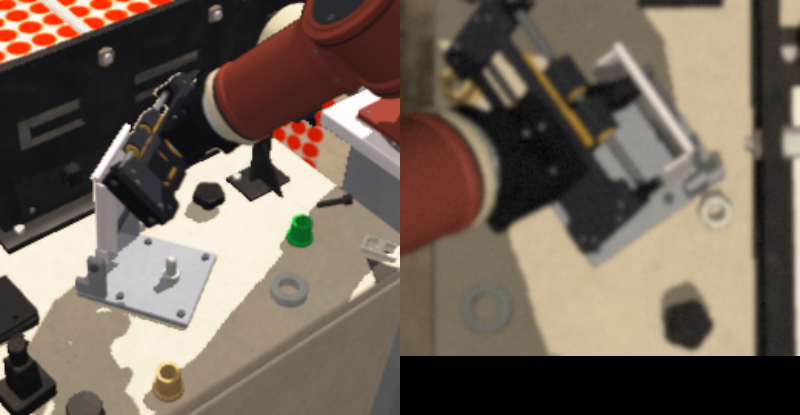

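The guard is nearly upright, with the fingers against its underside and clear of the slitter wall. A few more gentle steps should take it past balance, and then I'll draw back.

Emit:
carry_out:
  steps:
    - [[0,-3,0,3,0,0,0],[0,-4,0,4,0,0,0],[0,-4,0,4,0,0,0],[0,-4,0,4,0,0,0],[0,-3,0,3,0,0,0],[0,-3,0,3,0,0,0],[0,0,0,0,0,0,0],[0,0,0,0,0,0,0],[0,0,0,0,0,0,0]]

```text
time: 5.68
eef_pos: [0.6488, -0.0571, 0.1991]
tcp_rot: [0.339, 0.427, 0.82, -0.177]
contact_force: [-0.5, -0.1, 0.2]
finger_gap: 0.008
```

```bash
python3 - <<'E'
from h import *
s=r.read_state(); print(s["time"],s["joints"],s["contact_force"]); p,q=cur(); print(p,(p-O)@SX,(p-O)@SY)
print("edge proj at 90",proj("side",S(80,0,214)),"100",proj("side",S(105,0,212)),"2.27",proj("side",S(80+144*.643,0,70+144*.766)))
print("edge ends at 2.27",[proj("side",S(172.6,y,180.3)) for y in (52,-52)],"at 90",[proj("side",S(80,y,214)) for y in (52,-52)])
a=viewer.camera("side")[100:370,200:460,::-1]
cv2.imwrite("pics/s3.png",cv2.resize(a,None,fx=2,fy=2))
D=down(124.9); T=down(124.9,-45)
e=plan([(S(0,20,230),T,35)],0); 
E
```

```text
5.6833 [-0.7902  0.2223  0.4729  1.9528  0.8446  0.9413 -0.2285] [-0.539  -0.0661  0.248 ]
[ 0.6488 -0.0571  0.1991] 0.08287537423067214 0.019949250281372167
edge proj at 90 [268.4579 195.8236] 100 [255.9764 193.7871] 2.27 [224.7399 199.0804]
edge ends at 2.27 [array([212.436 , 216.2061]), array([236.1658, 183.1688])] at 90 [array([257.2523, 213.7374]), array([278.8305, 179.2414])]
[[0,12,0,-27,0,0,0],[0,12,0,-27,0,0,0],[0,13,0,-26,0,0,0]]
end [0.6013 0.0109 0.2295] [ 0.4057 -0.579  -0.7072]
```

View pics/s3.png

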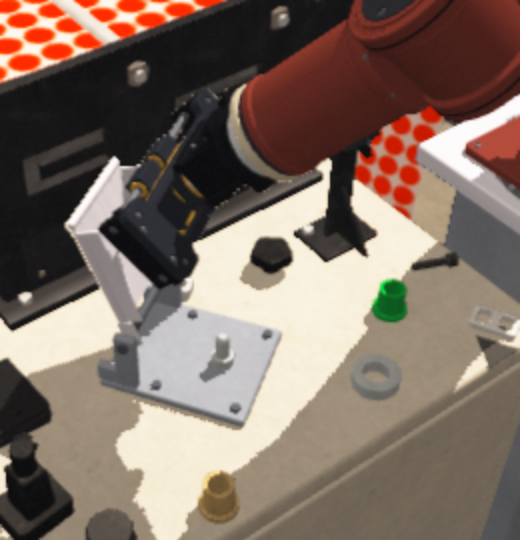

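The guard is past balance and falling, with its edge at about 110°. I'll back away, turn the tool down over the stand and look at the spindle.

```bash
python3 - <<'E'
from h import *
D=down(124.9); T=down(124.9,-45)
e=plan([(S(0,20,230),T,35),(S(15,0,210),D,35)],1)
E
```

```text
[[1,12,0,-27,0,0,0],[1,12,0,-27,0,0,0],[1,13,0,-26,0,0,0],[1,0,-3,3,0,6,0],[1,0,-3,4,0,7,0],[1,0,-3,4,0,6,0],[1,-1,-2,3,0,7,0],[1,-1,-3,3,0,6,0],[1,-1,-3,4,0,7,0],[1,-2,-3,3,0,6,0]]
end [ 0.5935 -0.0129  0.2097] [-0.0001  0.0001 -1.    ]
```

Emit:
carry_out:
  steps:
    - [[0,12,0,-27,0,0,0],[0,12,0,-27,0,0,0],[0,13,0,-26,0,0,0],[0,0,-3,3,0,6,0],[0,0,-3,4,0,7,0],[0,0,-3,4,0,6,0],[0,-1,-2,3,0,7,0],[0,-1,-3,3,0,6,0],[0,-1,-3,4,0,7,0],[0,-2,-3,3,0,6,0],[1,0,0,0,0,0,0],[1,0,0,0,0,0,0],[1,0,0,0,0,0,0]]

```text
time: 6.82
eef_pos: [0.5934, -0.0126, 0.2093]
tcp_rot: [0.0, 0.461, 0.887, -0.001]
contact_force: [0.6, 1.0, -0.7]
finger_gap: 0.152
```

```bash
python3 - <<'E'
from h import *
s=r.read_state(); print(s["time"],s["joints"],s["contact_force"]); p,q=cur(); print(p,q.as_matrix())
m=viewer.camera_model("wrist"); im=viewer.camera("wrist"); cv2.imwrite("pics/w2.png",im[:,:,::-1]); np.save("m2.npy",m["pose"])
sd=viewer.camera("side"); cv2.imwrite("pics/s4.png",sd[:,:,::-1])
a=cv2.resize(sd[130:330,200:360,::-1],(240,300))
o=np.vstack([np.hstack([im[:,:,::-1],cv2.copyMakeBorder(a,0,120,0,0,cv2.BORDER_CONSTANT)])]); cv2.imwrite("pics/v4.png",o)
for z in (10,23,50): print(z,proj("wrist",S(0,0,z),m))
print([proj("wrist",S(x,y,10),m) for x,y in ((-45,65),(-45,-65))])
E
```

```text
6.8167 [-0.49    0.2523  0.5192  1.6714 -0.1289  1.2525  0.6675] [ 0.6077  0.9524 -0.6997]
[ 0.5934 -0.0126  0.2093] [[-0.5741  0.8188 -0.    ]
 [ 0.8188  0.5741 -0.0018]
 [-0.0014 -0.0011 -1.    ]]
10 [279.0408 178.3734]
23 [279.1011 180.2724]
50 [279.2421 184.7211]
[array([340.3111, 137.3551]), array([217.9623, 136.883 ])]
```

View pics/v4.png

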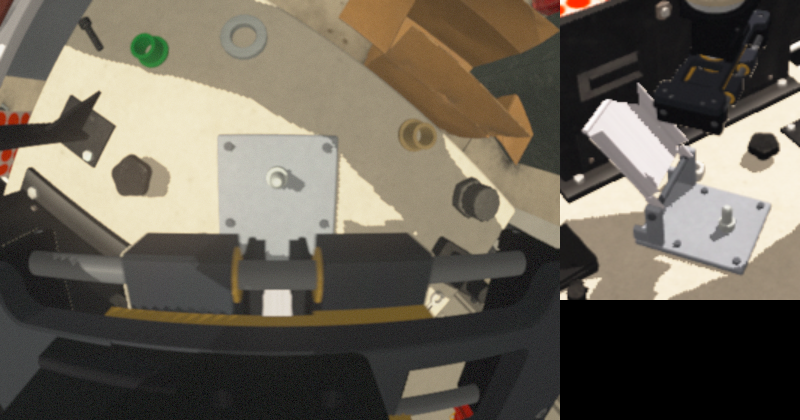

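View: the guard leans back open on its stop. The plate spans (218–338, 136–), the spindle tip is at about (278,177), and the spacer shows at (244,37) and the bush at (417,136). The predicted plate corners match within 1–2 px. I'll refine the spindle axis next.

```bash
python3 - <<'E'
from h import *
im=cv2.imread("pics/w2.png"); m={"K":viewer.camera_model("wrist")["K"],"pose":np.load("m2.npy")}
g=cv2.GaussianBlur(cv2.cvtColor(im,cv2.COLOR_BGR2GRAY),(3,3),0).astype(float)
hs=cv2.cvtColor(im,cv2.COLOR_BGR2HSV)
def sub(c,lo):  # strongest abs gradient, subpixel
    d=np.abs(np.diff(c)); k=d.argmax(); k=min(max(k,1),len(d)-2); a,b,c2=d[k-1:k+2]; return lo+k+.5+.5*(a-c2)/(a-2*b+c2+1e-9)
def st(uv,z): w=onplane("wrist",uv,z,m)-O; return np.array([w@SX,w@SY])*1000
F=np.array([st((u,sub(g[128:143,u],128)),.010) for u in range(235,325,6)])
print("front: med sx",np.median(F[:,0]),"yaw err deg",np.rad2deg(np.polyfit(F[:,1],F[:,0],1)[0]))
L=np.array([st((sub(g[v,208:226],208),v),.010) for v in range(155,215,5)])
Rr=np.array([st((sub(g[v,330:346],330),v),.010) for v in range(155,215,5)])
print("left",np.median(L,0),np.polyfit(L[:,0],L[:,1],1)[0]," right",np.median(Rr,0))
print(g[165:195:2,264:296:2].astype(int))
print("ring px hsv",hs[37,227],hs[22,244]);
c=cv2.HoughCircles(cv2.cvtColor(im,cv2.COLOR_BGR2GRAY)[155:205,255:305],cv2.HOUGH_GRADIENT,1.0,5,param1=100,param2=9,minRadius=4,maxRadius=20); print(c)
E
```

```text
front: med sx -48.07744485154026 yaw err deg -0.27698919437070574
left [  4.3473 -66.9581] -0.00504249732712363  right [ 3.9159 64.4221]
[[191 192 193 192 189 185 180 180 181 186 189 193 192 194 193 194]
 [193 192 192 188 186 189 193 190 175 165 175 189 192 192 193 193]
 [193 192 191 200 214 219 219 218 213 196 165 163 164 175 190 192]
 [194 194 203 219 217 199 182 178 187 207 198 155 132 146 181 192]
 [194 200 217 216 187 161 146 132 129 156 196 180 135 135 167 187]
 [194 207 220 204 174 167 158 140 122 120 152 162 134 127 136 159]
 [193 211 220 197 185 189 186 170 142 124 132 144 132 127 128 132]
 [193 210 219 198 202 213 217 211 178 134 130 142 130 127 127 126]
 [192 202 215 199 209 221 224 223 203 145 130 138 129 126 125 126]
 [194 197 209 199 205 220 225 223 200 143 132 134 127 126 126 126]
 [195 195 199 194 190 206 213 204 170 136 131 129 127 127 126 126]
 [193 195 195 192 180 176 175 163 149 138 134 146 139 132 131 128]
 [192 194 194 194 189 182 177 174 175 170 164 181 175 167 163 143]
 [191 194 194 194 191 192 191 192 193 192 189 193 193 193 192 177]
 [194 193 193 194 192 192 192 193 193 193 193 193 194 194 194 194]]
ring px hsv [ 37  23 144] [ 28  23 145]
[[[21.5 22.5 11. ]
  [27.5 23.5 11.1]
  [23.5 16.5  6.9]
  [34.5 24.5  9.4]
  [42.5 29.5  6.2]
  [19.5 28.5  5.5]
  [26.5 29.5  4.6]]]
```

```bash
sed -i 's/^YAW=.*/YAW=np.deg2rad(-55.2); O=np.array([.585,-.0005,0])+np.array([-.0027*.572-.0022*.82,.0027*.82-.0022*.572,0])/' h.py; python3 - <<'E'
from h import *
im=cv2.imread("pics/w2.png"); m={"K":viewer.camera_model("wrist")["K"],"pose":np.load("m2.npy")}
print(O,"shoulder",onplane("wrist",(276.5,177.5),.023,m),"tip",onplane("wrist",(276.2,182.3),.05,m))
sp=onplane("wrist",(244,37),.012,m); bu=onplane("wrist",(420,134),.034,m); print("sp",sp,"bush",bu)
D=down(124.8)
tx=D.as_matrix()[:,0]
plan([(np.r_[(sp-.065*tx)[:2],.14],D,38)],1)
E
```

```text
[0.5817 0.0005 0.    ] shoulder [0.5811 0.0003 0.023 ] tip [ 0.5813 -0.0003  0.05  ]
sp [0.4671 0.1035 0.012 ] bush [0.6747 0.1271 0.034 ]
[[1,25,-9,17,0,0,0],[1,26,-10,18,0,0,0],[1,25,-9,17,0,0,0],[1,26,-9,18,0,0,0]]
end [0.5043 0.0507 0.1395] [ 0.0002 -0.0008 -1.    ]
```

Emit:
carry_out:
  steps:
    - [[1,25,-9,17,0,0,0],[1,26,-10,18,0,0,0],[1,25,-9,17,0,0,0],[1,26,-9,18,0,0,0],[1,0,0,0,0,0,0],[1,0,0,0,0,0,0]]

```text
time: 7.42
eef_pos: [0.5029, 0.0516, 0.1392]
tcp_rot: [-0.001, 0.459, 0.888, -0.0]
contact_force: [0.3, -0.1, 1.1]
finger_gap: 0.699
```

```bash
cat >> h.py <<'E'
def ring(name,z_top=.016,roi=90):
    "spacer centre from the wrist: outer ellipse and bore of the grey ring nearest the predicted pixel"
    m=viewer.camera_model("wrist"); im=viewer.camera("wrist")[:,:,::-1]; cv2.imwrite("pics/"+name,im)
    hs=cv2.cvtColor(im,cv2.COLOR_BGR2HSV); k=cv2.inRange(hs,(0,0,70),(179,38,255))
    k=cv2.morphologyEx(k,cv2.MORPH_OPEN,np.ones((3,3)))
    cs,hi=cv2.findContours(k,cv2.RETR_CCOMP,cv2.CHAIN_APPROX_NONE); out=[]
    for i,c in enumerate(cs):
        if cv2.contourArea(c)>300 and hi[0,i,2]>=0:
            e=cv2.fitEllipse(c); h=max((cs[j] for j in range(len(cs)) if hi[0,j,3]==i),key=cv2.contourArea)
            if len(h)>8 and .8<e[1][0]/e[1][1] and e[1][0]<140:
                f=cv2.fitEllipse(h); print("outer",e,onplane("wrist",e[0],z_top,m),"bore",f,onplane("wrist",f[0],z_top,m))
E
python3 - <<'E'
from h import *
p,q=cur(); s=r.read_state(); print(s["time"],p,q.as_matrix()[:,0],s["finger_gap"])
ring("w3.png")
im=cv2.imread("pics/w3.png"); print(cv2.cvtColor(im,cv2.COLOR_BGR2HSV)[60:220:12,277])
E
```

```text
7.4167 [0.5029 0.0516 0.1392] [-0.578   0.816   0.0007] 0.6987434905895052
outer ((279.7420349121094, 133.47784423828125), (57.698455810546875, 58.28476333618164), 66.56500244140625) [0.4661 0.1038 0.016 ] bore ((279.5964660644531, 133.33935546875), (32.624664306640625, 33.06340789794922), 72.75801849365234) [0.466  0.1039 0.016 ]
[[ 21  59 220]
 [ 21  59 222]
 [ 19  55 162]
 [ 19  61 159]
 [ 26  24 149]
 [ 20  55 162]
 [ 21  62 161]
 [ 21  56 160]
 [ 28  25 153]
 [ 22  57 161]
 [ 21  59 159]
 [ 20  57 156]
 [ 22  58 162]
 [ 21  57 222]]
```

```bash
python3 - <<'E'
from h import *
D=down(124.8); c=np.array([.4661,.1039])
plan([(np.r_[c,.10],D,30),(np.r_[c,.0195],D,20)],1)
E
```

```text
[[1,22,0,13,0,0,0],[1,22,0,14,0,0,0],[1,22,-1,13,0,0,0],[1,0,0,16,0,0,0],[1,0,0,16,0,0,0],[1,0,0,16,0,0,0],[1,0,0,16,0,0,0],[1,0,0,17,0,0,0]]
end [0.4657 0.104  0.0191] [ 0.0008  0.     -1.    ]
```

Emit:
carry_out:
  steps:
    - [[1,22,0,13,0,0,0],[1,22,0,14,0,0,0],[1,22,-1,13,0,0,0],[1,0,0,16,0,0,0],[1,0,0,16,0,0,0],[1,0,0,16,0,0,0],[1,0,0,16,0,0,0],[1,0,0,17,0,0,0],[1,0,0,0,0,0,0]]

```text
time: 8.22
eef_pos: [0.4677, 0.1029, 0.0183]
tcp_rot: [0.001, 0.462, 0.887, 0.0]
contact_force: [-0.5, -0.1, 0.4]
finger_gap: 1.0
```

Emit:
carry_out:
  steps:
    - [[0,0,0,0,0,0,0],[0,0,0,0,0,0,0],[0,0,0,0,0,0,0],[0,0,0,0,0,0,0],[0,0,0,0,0,0,0],[0,0,0,0,0,0,0],[0,0,0,0,0,0,0],[0,0,0,0,0,0,0],[0,0,0,0,0,0,0]]
  force: 15

```text
time: 8.97
eef_pos: [0.4663, 0.1027, 0.0189]
tcp_rot: [0.0, 0.462, 0.887, 0.0]
contact_force: [0.7, 0.1, 0.8]
finger_gap: 0.556
```

```bash
python3 - <<'E'
from h import *
p,q=cur(); s=r.read_state(); print(s["time"],p,q.as_matrix(),s["finger_gap"],s["contact_force"])
E
```

```text
8.9667 [0.4663 0.1027 0.0189] [[-0.5736  0.8192  0.0004]
 [ 0.8192  0.5736  0.0002]
 [-0.0001  0.0004 -1.    ]] 0.5562951399684269 [0.6876 0.0961 0.7662]
```

Emit:
carry_out:
  steps:
    - [[1,0,0,0,0,0,0],[1,0,0,0,0,0,0],[1,0,0,0,0,0,0],[1,0,0,-10,0,0,0],[1,0,0,-20,0,0,0],[1,-10,0,-30,0,0,0],[1,-25,0,-30,0,0,0],[1,-30,0,-30,0,0,0],[1,0,0,0,0,0,0],[1,0,0,0,0,0,0],[1,0,0,0,0,0,0]]

```text
time: 9.88
eef_pos: [0.5026, 0.05, 0.1381]
tcp_rot: [-0.0, 0.462, 0.887, 0.0]
contact_force: [-0.2, 0.7, -0.6]
finger_gap: 0.997
```

```bash
python3 - <<'E'
from h import *
import os
q0=r.read_state()
for i in range(3):
    p,q=cur(); m=viewer.camera_model("wrist"); P=np.array(m["pose"]); 
    ring(f"w4{i}.png")
    print(p,"cam in tool",q.inv().apply(P[:3,3]-p)*1000,(q.inv()*R.from_matrix(P[:3,:3])).as_matrix().ravel())
E
```

```text
outer ((277.1741027832031, 130.85372924804688), (57.81704330444336, 58.455806732177734), 89.96629333496094) [0.4632 0.1031 0.016 ] bore ((277.1367492675781, 130.76824951171875), (32.933692932128906, 33.1031379699707), 42.595333099365234) [0.4632 0.1032 0.016 ]
[0.5026 0.05   0.1381] cam in tool [  66.9986   -1.8381 -145.1024] [ 0.0004 -0.9695 -0.2449  1.      0.0006 -0.0006  0.0008 -0.2449  0.9695]
outer ((277.9149475097656, 131.8919677734375), (57.9680061340332, 58.62544250488281), 98.28567504882812) [0.4635 0.1031 0.016 ] bore ((277.9448547363281, 131.83885192871094), (32.90313720703125, 33.390525817871094), 84.44197845458984) [0.4635 0.1031 0.016 ]
[0.502  0.0504 0.1375] cam in tool [  67.0044   -1.8284 -145.0914] [ 0.0004 -0.9695 -0.2449  1.      0.0006 -0.0006  0.0008 -0.2449  0.9695]
outer ((278.10711669921875, 132.15496826171875), (58.30651092529297, 58.66004943847656), 90.33516693115234) [0.4634 0.1031 0.016 ] bore ((278.09478759765625, 132.12648010253906), (32.7012939453125, 33.33509063720703), 96.0025634765625) [0.4634 0.1031 0.016 ]
[0.5019 0.0505 0.1372] cam in tool [  66.9813   -1.8467 -145.0959] [ 0.0003 -0.9695 -0.2449  1.      0.0005 -0.0007  0.0008 -0.2449  0.9695]
```

Emit:
carry_out:
  steps:
    - [[1,30,0,30,0,0,0],[1,25,0,30,0,0,0],[1,10,0,30,0,0,0],[1,0,0,20,0,0,0],[1,0,0,10,0,0,0],[0,0,0,0,0,0,0],[0,0,0,0,0,0,0],[0,0,0,0,0,0,0],[0,0,0,0,0,0,0],[0,0,0,0,0,0,0],[0,0,0,0,0,0,0],[0,0,0,0,0,0,0],[0,0,0,0,0,0,0],[0,0,0,0,0,0,0]]
  force: 25

```text
time: 11.2
eef_pos: [0.4662, 0.1025, 0.0188]
tcp_rot: [0.0, 0.462, 0.887, -0.0]
contact_force: [0.7, 0.2, 0.6]
finger_gap: 0.556
```

```bash
python3 - <<'E'
from h import *
p,q=cur(); s=r.read_state(); print(s["time"],p,s["finger_gap"],s["contact_force"])
D=down(124.8); v=S(20,0,0)
plan([(np.r_[p[:2],.12],q,30),(np.r_[v[:2],.12],D,30)],0)
E
```

```text
11.2 [0.4662 0.1025 0.0188] 0.5563988459418108 [0.7051 0.1644 0.5783]
[[0,0,0,-25,0,0,0],[0,0,0,-26,0,0,0],[0,0,0,-25,0,0,0],[0,0,0,-25,0,0,0],[0,-28,6,0,0,0,0],[0,-29,6,0,0,0,0],[0,-28,6,0,0,0,0],[0,-28,6,0,0,0,0],[0,-29,6,0,0,0,0],[0,-28,6,0,0,0,0]]
end [ 0.5932 -0.0161  0.1198] [ 0.0001 -0.0001 -1.    ]
```

Emit:
carry_out:
  steps:
    - [[0,0,0,-25,0,0,0],[0,0,0,-26,0,0,0],[0,0,0,-25,0,0,0],[0,0,0,-25,0,0,0],[0,-28,6,0,0,0,0],[0,-29,6,0,0,0,0],[0,-28,6,0,0,0,0],[0,-28,6,0,0,0,0],[0,-29,6,0,0,0,0],[0,-28,6,0,0,0,0],[0,0,0,0,0,0,0],[0,0,0,0,0,0,0],[0,0,0,0,0,0,0]]

```text
time: 12.28
eef_pos: [0.5926, -0.0158, 0.1192]
tcp_rot: [-0.001, 0.462, 0.887, -0.0]
contact_force: [-0.1, 0.2, -2.6]
finger_gap: 0.557
```

```bash
python3 - <<'E'
from h import *
s=r.read_state(); p,q=cur(); m=viewer.camera_model("wrist"); im=viewer.camera("wrist")[:,:,::-1]; cv2.imwrite("pics/w5.png",im)
print(s["time"],s["finger_gap"],p,q.as_matrix()[:,0]); np.savez("m5.npz",pose=m["pose"],p=p,q=q.as_quat())
for z in (10,23,50): print(z,proj("wrist",S(0,0,z),m))
cv2.imwrite("pics/v5.png",np.vstack([cv2.resize(im[80:270,160:400],(720,570),interpolation=cv2.INTER_CUBIC)]))
E
```

```text
12.2833 0.5569881090638302 [ 0.5926 -0.0158  0.1192] [-0.5734  0.8193  0.0008]
10 [280.0278 189.6884]
23 [280.1597 192.8308]
50 [280.4815 200.5234]
```

View pics/v5.png

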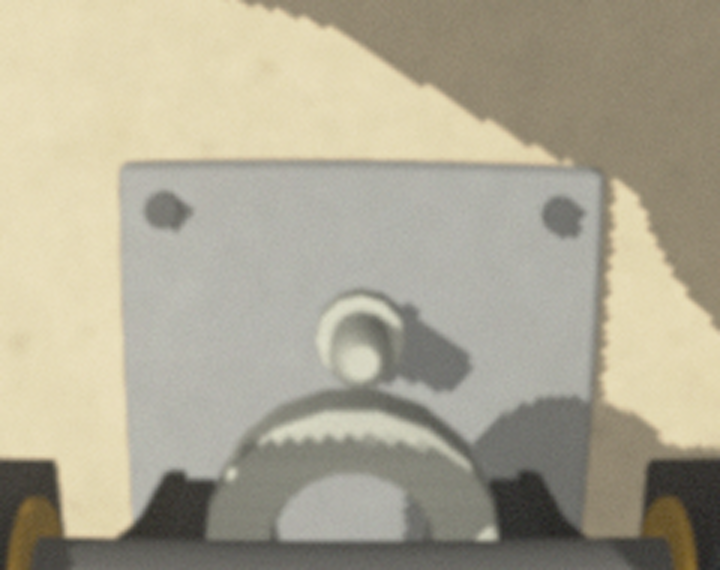

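The crop shows the spindle tip at crop (360,361), full-image (280.0,200.3). The shoulder ring is centred at about (360,334) in the crop. The held ring is in view below, centred on crop column 352, so the camera's bias across the jaws is about −1.5 mm.

```bash
python3 - <<'E'
from h import *
d=np.load("m5.npz"); m={"K":viewer.camera_model("wrist")["K"],"pose":d["pose"]}; q=R.from_quat(d["q"]); p=d["p"]
im=cv2.imread("pics/w5.png"); g=cv2.cvtColor(im,cv2.COLOR_BGR2GRAY)
b=(g[190:210,270:292]>205).astype(np.uint8); n,l,st,ce=cv2.connectedComponentsWithStats(b); print(st,ce+[270,190])
def tool(uv,z): return q.inv().apply(onplane("wrist",uv,z,m)-p)*1000
print("tip",tool((280,200.3),.05),"shoulder",tool((280,191.3),.023))
print("screws",tool((160+163/3,80+210/3),.01),tool((160+562/3,80+215/3),.01),"plate front",tool((280,80+163/3),.01))
print("left/right",tool((160+128/3,80+400/3),.01),tool((160+596/3,80+380/3),.01))
E
```

```text
[[  0   0  22  20 371]
 [  5   6  10  10  69]] [[280.6253 199.2938]
 [279.8261 200.6087]]
tip [19.6963  0.1394 69.195 ] shoulder [20.7001  0.371  96.1956]
screws [ 51.6256 -51.3499 109.2762] [ 50.5121  53.7516 109.1595] plate front [ 63.3404   0.4069 109.2281]
left/right [ -0.0218 -63.0858 109.2497] [  5.7423  65.19   109.1127]
```

```bash
python3 - <<'E'
from h import *
d=np.load("m5.npz"); m={"K":viewer.camera_model("wrist")["K"],"pose":d["pose"]}; q=R.from_quat(d["q"]); p=d["p"]
def tool(uv,z): return q.inv().apply(onplane("wrist",uv,z,m)-p)*1000
print("ring front",tool((160+350/3,80+388/3),.1005),"ring sides",tool((160+207/3,80+535/3),.1005),tool((160+497/3,80+535/3),.1005))
E
```

```text
ring front [26.0366 -2.0442 18.7022] ring sides [ -1.6611 -28.1683  18.7099] [-1.6074 24.8136 18.6515]
```

Emit:
carry_out:
  steps:
    - [[0,7,1,0,0,0,0],[0,7,1,0,0,0,0],[0,6,0,0,0,0,0],[0,0,0,0,0,0,0],[0,0,0,10,0,0,0],[0,0,0,15,0,0,0],[0,0,0,15,0,0,0],[0,0,0,15,0,0,0],[0,0,0,8,0,0,0],[0,0,0,8,0,0,0],[0,0,0,0,0,0,0],[0,0,0,0,0,0,0],[0,0,0,0,0,0,0]]

```text
time: 13.42
eef_pos: [0.5838, 0.0014, 0.0494]
tcp_rot: [0.0, 0.462, 0.887, 0.0]
contact_force: [0.1, 0.1, -1.2]
finger_gap: 0.563
```

```bash
python3 - <<'E'
from h import *
s=r.read_state(); p,q=cur(); im=viewer.camera("wrist")[:,:,::-1]; cv2.imwrite("pics/w6.png",im); sd=viewer.camera("side")[:,:,::-1]; cv2.imwrite("pics/s6.png",sd)
print(s["time"],s["finger_gap"],p,s["contact_force"],"S",(p-O)@SX,(p-O)@SY)
E
```

```text
13.4167 0.5626020421881748 [0.5838 0.0014 0.0494] [ 0.1215  0.0697 -1.1609] S 0.00046275009123820997 0.002331198086122058
```

Emit:
carry_out:
  steps:
    - [[0,0,0,3,0,0,0],[0,0,0,3,0,0,0],[0,0,0,3,0,0,0],[0,0,0,2,0,0,0],[0,0,0,0,0,0,0],[0,0,0,0,0,0,0]]

```text
time: 14.02
eef_pos: [0.5832, 0.0014, 0.0375]
tcp_rot: [-0.0, 0.462, 0.887, -0.0]
contact_force: [-0.7, -0.6, -1.7]
finger_gap: 0.558
```

Emit:
carry_out:
  steps:
    - [[0,0,0,2,0,0,0],[0,0,0,2,0,0,0],[0,0,0,2,0,0,0],[0,0,0,2,0,0,0],[0,0,0,0,0,0,0],[0,0,0,0,0,0,0]]

```text
time: 14.52
eef_pos: [0.5832, 0.0014, 0.0296]
tcp_rot: [-0.0, 0.462, 0.887, -0.0]
contact_force: [0.9, -0.8, -1.7]
finger_gap: 0.555
```

Emit:
carry_out:
  steps:
    - [[1,0,0,0,0,0,0],[1,0,0,0,0,0,0],[1,0,0,0,0,0,0],[1,0,0,0,0,0,0],[1,0,0,-5,0,0,0],[1,0,0,-20,0,0,0],[1,0,0,-30,0,0,0],[1,0,0,-35,0,0,0],[1,-20,0,-30,0,0,0],[1,0,0,0,0,0,0],[1,0,0,0,0,0,0],[1,0,0,0,0,0,0]]

```text
time: 15.52
eef_pos: [0.5944, -0.0147, 0.1495]
tcp_rot: [-0.0, 0.462, 0.887, 0.0]
contact_force: [0.1, 0.3, -0.9]
finger_gap: 0.998
```

```bash
python3 - <<'E'
from h import *
s=r.read_state(); p,q=cur(); m=viewer.camera_model("wrist"); im=viewer.camera("wrist")[:,:,::-1]; cv2.imwrite("pics/w7.png",im); sd=viewer.camera("side")[:,:,::-1]; cv2.imwrite("pics/s7.png",sd)
print(s["time"],s["finger_gap"],p,s["contact_force"]); np.savez("m7.npz",pose=m["pose"],p=p,q=q.as_quat())
a=cv2.resize(im[90:270,160:400],(480,360),interpolation=cv2.INTER_CUBIC); b=cv2.resize(sd[140:320,200:360],(320,360),interpolation=cv2.INTER_CUBIC)
cv2.imwrite("pics/v7.png",np.hstack([a,b]))
bu=onplane("wrist",(420,134),.034,{"K":m["K"],"pose":np.load("m2.npy")})
D=down(124.8); tx=D.as_matrix()[:,0]
g=np.r_[(bu-.065*tx)[:2],.16]; print(bu,g)
plan([(np.r_[p[:2],.16],q,30),(g,D,36)],1)
E
```

```text
15.5167 0.9975249152999615 [ 0.5944 -0.0147  0.1495] [ 0.0889  0.2842 -0.8644]
[0.6747 0.1271 0.034 ] [0.7118 0.0738 0.16  ]
[[1,-1,0,-12,0,0,0],[1,1,29,0,0,0,0],[1,1,30,0,0,0,0],[1,1,29,0,0,0,0],[1,1,30,0,0,0,0],[1,1,29,0,0,0,0]]
end [0.7118 0.0733 0.1602] [-0.0024 -0.     -1.    ]
```

View pics/v7.png

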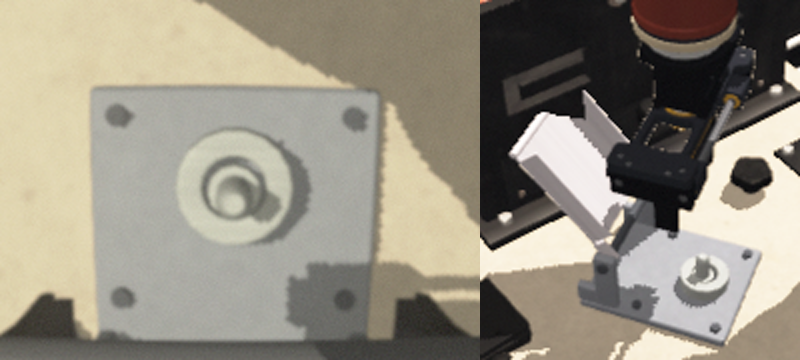

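The ring lies flat on the plate round the spindle (ring centre about (235,187) in the crop), and the guard is open. Next is the bush.

Emit:
carry_out:
  steps:
    - [[1,-1,0,-12,0,0,0],[1,1,29,0,0,0,0],[1,1,30,0,0,0,0],[1,1,29,0,0,0,0],[1,1,30,0,0,0,0],[1,1,29,0,0,0,0],[1,0,0,0,0,0,0],[1,0,0,0,0,0,0],[1,0,0,0,0,0,0]]

```text
time: 16.37
eef_pos: [0.7124, 0.072, 0.1614]
tcp_rot: [-0.0, 0.462, 0.887, -0.001]
contact_force: [0.4, -0.5, 0.7]
finger_gap: 1.002
```

```bash
cat >> h.py <<'E'
def bush(name,z_top=.034):
    "brass mask; outer contour (flange) and bore hole"
    p,q=cur(); m=viewer.camera_model("wrist"); im=viewer.camera("wrist")[:,:,::-1]; cv2.imwrite("pics/"+name,im)
    hs=cv2.cvtColor(im,cv2.COLOR_BGR2HSV); k=cv2.inRange(hs,(12,95,40),(28,255,255)); k[235:]=0
    c=max(cv2.findContours(k,cv2.RETR_EXTERNAL,cv2.CHAIN_APPROX_NONE)[0],key=cv2.contourArea)
    e=cv2.fitEllipse(cv2.convexHull(c)); x,y,w,h=cv2.boundingRect(c)
    print("brass",e,(x,y,w,h)); f=lambda uv,z:(onplane("wrist",uv,z,m),q.inv().apply(onplane("wrist",uv,z,m)-p)*1000)
    print("flange z=.005",*f(e[0],.005)); return p,q,m,im,e
E
python3 - <<'E'
from h import *
s=r.read_state(); print(s["time"],s["eef_pos"])
p,q,m,im,e=bush("w8.png")
x,y=map(int,e[0]); cv2.imwrite("pics/v8.png",cv2.resize(im[y-45:y+45,x-60:x+60],(720,540),interpolation=cv2.INTER_CUBIC)); print(x-60,y-45)
E
```

```text
16.3667 [0.7124 0.072  0.1614]
brass ((403.922119140625, 1.75433349609375), (198.40882873535156, 381.128173828125), 135.69680786132812) (281, 0, 258, 165)
flange z=.005 [0.6967 0.3092 0.005 ] [203.3651 123.4038 156.1364]Traceback (most recent call last):
  File "<stdin>", line 4, in <module>
cv2.error: OpenCV(4.12.0) /io/opencv/modules/imgproc/src/resize.cpp:4208: error: (-215:Assertion failed) !ssize.empty() in function 'resize'
```

```bash
python3 - <<'E'
from h import *
im=cv2.imread("pics/w8.png"); hs=cv2.cvtColor(im,cv2.COLOR_BGR2HSV)
print(hs[135,230:330:6].tolist())
cv2.imwrite("pics/v8.png",cv2.resize(im[80:190,215:345],(650,550),interpolation=cv2.INTER_CUBIC))
E
```

```text
[[22, 44, 235], [23, 45, 237], [23, 45, 236], [23, 48, 232], [21, 61, 218], [20, 61, 166], [19, 76, 150], [19, 103, 154], [19, 63, 158], [21, 56, 158], [21, 61, 160], [22, 65, 145], [20, 104, 154], [21, 59, 151], [19, 57, 157], [20, 60, 154], [19, 57, 152]]
```

View pics/v8.png

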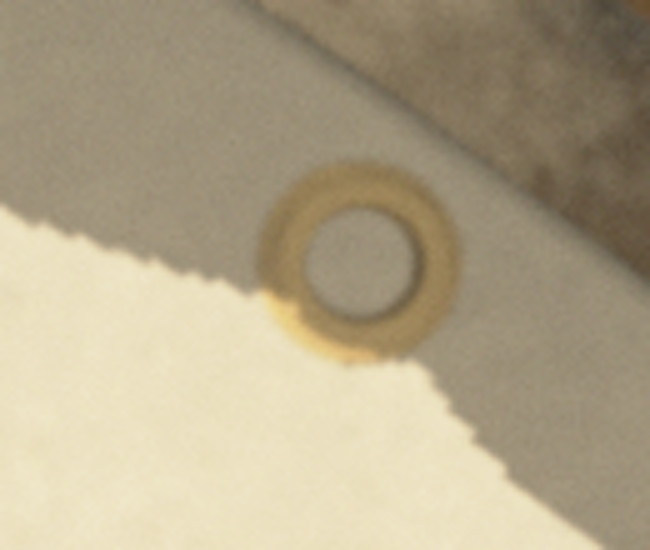

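The crop shows the brass bush standing on its flange: outer circle centre at crop (360,260), full-image (287.1,132), bore open at the top, near the table edge.

```bash
python3 - <<'E'
from h import *
p,q=cur(); m=viewer.camera_model("wrist"); im=viewer.camera("wrist")[:,:,::-1]; cv2.imwrite("pics/w9.png",im)
b0=cv2.imread("pics/w8.png")
sh=cv2.phaseCorrelate(np.float32(cv2.cvtColor(b0,6)[80:190,215:345]),np.float32(cv2.cvtColor(im,6)[80:190,215:345])); print(sh)
uv=np.array([287.1,132])+sh[0]
w=onplane("wrist",uv,.005,m); t=q.inv().apply(w-p)*1000; print(p,w,t)
tgt=w+q.apply([-.0004,.00145,0])
plan([(np.r_[tgt[:2],.09],down(124.8),30),(np.r_[tgt[:2],.0275],down(124.8),21)],1)
E
```

```text
((0.6563621677536275, -0.2235031555452096), 0.946234952667613)
[0.7123 0.0715 0.1618] [0.6814 0.1293 0.005 ] [ 65.1052   7.9542 156.7379]
[[1,16,2,18,0,0,0],[1,16,3,18,0,0,0],[1,17,2,18,0,0,0],[1,16,2,18,0,0,0],[1,0,0,21,0,0,0],[1,0,0,21,0,0,0],[1,0,0,21,0,0,0]]
end [0.6824 0.1298 0.027 ] [-0.0003 -0.0005 -1.    ]
```

Emit:
carry_out:
  steps:
    - [[1,16,2,18,0,0,0],[1,16,3,18,0,0,0],[1,17,2,18,0,0,0],[1,16,2,18,0,0,0],[1,0,0,21,0,0,0],[1,0,0,21,0,0,0],[1,0,0,21,0,0,0],[1,0,0,0,0,0,0]]

```text
time: 17.13
eef_pos: [0.6798, 0.13, 0.023]
tcp_rot: [-0.002, 0.462, 0.887, -0.002]
contact_force: [-0.9, 0.9, -0.8]
finger_gap: 1.004
```

Emit:
carry_out:
  steps:
    - [[0,0,0,0,0,0,0],[0,0,0,0,0,0,0],[0,0,0,0,0,0,0],[0,0,0,0,0,0,0],[0,0,0,0,0,0,0],[0,0,0,0,0,0,0],[0,0,0,0,0,0,0],[0,0,0,0,0,0,0],[0,0,0,0,0,0,0],[0,0,0,0,0,0,0],[0,0,0,0,0,0,0],[0,0,0,0,0,0,0]]
  force: 20

```text
time: 18.13
eef_pos: [0.6829, 0.1311, 0.0267]
tcp_rot: [-0.0, 0.462, 0.887, -0.0]
contact_force: [0.1, -0.3, 0.6]
finger_gap: 0.328
```

```bash
python3 - <<'E'
from h import *
p,q=cur(); s=r.read_state(); print(s["time"],p,q.as_matrix()[:,0],s["finger_gap"],s["contact_force"])
np.save("zb.npy",p)
v=S(20,2,0)
plan([(np.r_[p[:2],.135],q,30),(np.r_[v[:2],.135],down(124.8),30)],0)
E
```

```text
18.1333 [0.6829 0.1311 0.0267] [-0.5736  0.8192  0.    ] 0.3278071977393136 [ 0.1215 -0.2829  0.6058]
[[0,0,0,-27,0,0,0],[0,0,0,-27,0,0,0],[0,0,0,-27,0,0,0],[0,0,0,-27,0,0,0],[0,-11,-26,0,0,0,0],[0,-12,-26,0,0,0,0],[0,-11,-26,0,0,0,0],[0,-12,-26,0,0,0,0],[0,-11,-26,0,0,0,0],[0,-12,-26,0,0,0,0]]
end [ 0.5947 -0.0149  0.1348] [-0.0002 -0.0001 -1.    ]
```

Emit:
carry_out:
  steps:
    - [[0,0,0,-27,0,0,0],[0,0,0,-27,0,0,0],[0,0,0,-27,0,0,0],[0,0,0,-27,0,0,0],[0,-11,-26,0,0,0,0],[0,-12,-26,0,0,0,0],[0,-11,-26,0,0,0,0],[0,-12,-26,0,0,0,0],[0,-11,-26,0,0,0,0],[0,-12,-26,0,0,0,0],[0,0,0,0,0,0,0],[0,0,0,0,0,0,0],[0,0,0,0,0,0,0],[0,0,0,0,0,0,0],[0,0,0,0,0,0,0]]

```text
time: 19.38
eef_pos: [0.5951, -0.0137, 0.1346]
tcp_rot: [-0.0, 0.461, 0.887, -0.0]
contact_force: [-0.6, 1.4, -0.7]
finger_gap: 0.325
```

```bash
python3 - <<'E'
from h import *
s=r.read_state(); p,q=cur(); m=viewer.camera_model("wrist"); im=viewer.camera("wrist")[:,:,::-1]; cv2.imwrite("pics/w10.png",im)
print(s["time"],s["finger_gap"],p,s["contact_force"]); np.savez("m10.npz",pose=m["pose"],p=p,q=q.as_quat())
for z in (26,50): print(z,proj("wrist",S(0,0,z),m))
cv2.imwrite("pics/v10.png",cv2.resize(im[100:270,180:390],(735,595),interpolation=cv2.INTER_CUBIC))
E
```

```text
19.3833 0.3251221431179579 [ 0.5951 -0.0137  0.1346] [-0.6159  1.3606 -0.6591]
26 [275.7841 190.0983]
50 [275.6462 196.2436]
```

View pics/v10.png

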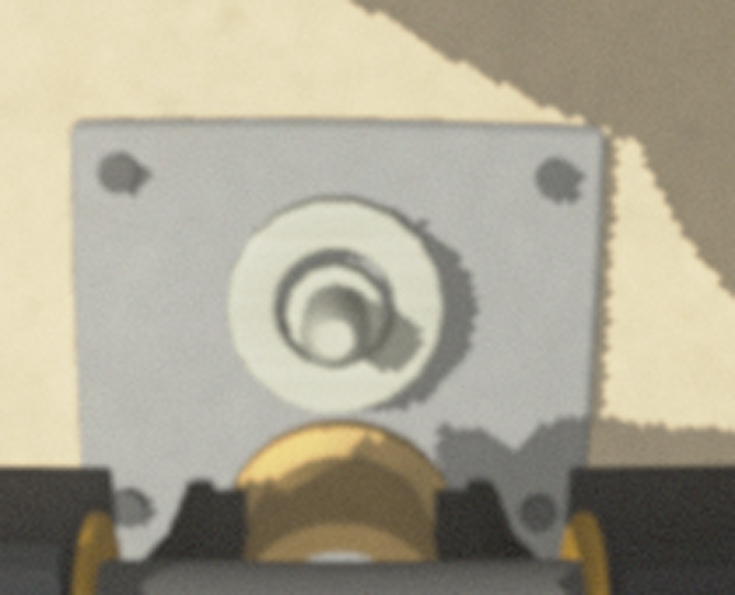

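Crop: the tip's flat centre is at (334,338), full-image (275.4,196.6). The seated ring's outline is centred at (335,303). The bush is held upright, its flange centred on column 342, consistent with the camera's −1.4 mm bias across the jaws. I've now viewed 12 pictures, so from here I work from numbers only.

```bash
python3 - <<'E'
from h import *
d=np.load("m10.npz"); m={"K":viewer.camera_model("wrist")["K"],"pose":d["pose"]}; q=R.from_quat(d["q"]); p=d["p"]
im=cv2.imread("pics/w10.png"); g=cv2.cvtColor(im,6)
def tool(uv,z): return q.inv().apply(onplane("wrist",uv,z,m)-p)*1000
b=(g[186:208,264:288]>208).astype(np.uint8); n,l,st,ce=cv2.connectedComponentsWithStats(b); print(st.tolist(),(ce+[264,186]).tolist())
print("tip",tool((275.4,196.6),.05)); print("ring",tool((180+335.5/3.5,100+303.5/3.5),.026))
print("bush front of flange",tool((180+342/3.5,100+423/3.5),.1085),"sides",tool((180+238/3.5,100+490/3.5),.112),tool((180+446/3.5,100+490/3.5),.112))
print("front",tool((180+340/3.5,100+121/3.5),.01),"L/R",tool((180+75/3.5,100+303/3.5),.01),tool((180+598/3.5,100+303/3.5),.01))
E
```

```text
[[0, 0, 24, 20, 369], [0, 0, 3, 9, 18], [6, 6, 10, 9, 70], [0, 17, 24, 5, 71]] [[276.3550135501355, 195.08130081300814], [264.6111111111111, 189.22222222222223], [274.6714285714286, 196.35714285714286], [274.6338028169014, 205.85915492957747]]
tip [19.052  -3.0507 84.5723]
ring [ 22.0397  -2.8114 108.5726]
bush front of flange [17.7078 -1.4835 26.072 ] sides [  7.775  -17.7449  22.573 ] [ 7.7913 14.7927 22.5689]
front [ 62.9321  -1.8122 124.5768] L/R [ 19.6618 -66.6509 124.5803] [ 19.713   61.2928 124.5644]
```

Emit:
carry_out:
  steps:
    - [[0,7,-1,0,0,0,0],[0,7,-0.8,0,0,0,0],[0,6,0,0,0,0,0],[0,0,0,10,0,0,0],[0,0,0,15,0,0,0],[0,0,0,15,0,0,0],[0,0,0,10,0,0,0],[0,0,0,4,0,0,0],[0,0,0,0,0,0,0],[0,0,0,0,0,0,0],[0,0,0,0,0,0,0],[0,0,0,0,0,0,0]]

```text
time: 20.43
eef_pos: [0.5824, 0.0004, 0.0815]
tcp_rot: [0.001, 0.462, 0.887, 0.0]
contact_force: [0.5, -0.3, -0.6]
finger_gap: 0.323
```

```bash
python3 - <<'E'
from h import *
s=r.read_state(); p,q=cur(); print(s["time"],s["finger_gap"],p,s["contact_force"],s["wrist_torque"])
E
```

```text
20.4333 0.32301952092606934 [0.5824 0.0004 0.0815] [ 0.4552 -0.3004 -0.5829] [-0.0334  0.0347  0.0001]
```

Emit:
carry_out:
  steps:
    - [[0,0,0,2,0,0,0],[0,0,0,2,0,0,0],[0,0,0,0,0,0,0],[0,0,0,0,0,0,0]]

```text
time: 20.77
eef_pos: [0.5817, 0.0005, 0.0766]
tcp_rot: [-0.0, 0.462, 0.887, -0.0]
contact_force: [0.5, 0.5, -0.7]
finger_gap: 0.328
```

Emit:
carry_out:
  steps:
    - [[0,0,0,2,0,0,0],[0,0,0,2,0,0,0],[0,0,0,0,0,0,0],[0,0,0,0,0,0,0]]

```text
time: 21.1
eef_pos: [0.5817, 0.0004, 0.0725]
tcp_rot: [-0.0, 0.462, 0.887, -0.0]
contact_force: [-0.5, 0.2, -1.0]
finger_gap: 0.325
```

Emit:
carry_out:
  steps:
    - [[0,0,0,1,0,0,0],[0,0,0,1,0,0,0],[0,0,0,0,0,0,0],[0,0,0,0,0,0,0]]

```text
time: 21.43
eef_pos: [0.5818, 0.0004, 0.0707]
tcp_rot: [-0.0, 0.462, 0.887, -0.0]
contact_force: [0.3, 0.4, -0.6]
finger_gap: 0.327
```

Emit:
carry_out:
  steps:
    - [[0,0,0,2,0,0,0],[0,0,0,2,0,0,0],[0,0,0,2,0,0,0],[0,0,0,0,0,0,0],[0,0,0,0,0,0,0]]

```text
time: 21.85
eef_pos: [0.5817, 0.0005, 0.0645]
tcp_rot: [-0.0, 0.462, 0.887, -0.0]
contact_force: [0.9, -0.1, -0.8]
finger_gap: 0.325
```

Emit:
carry_out:
  steps:
    - [[0,0,0,2,0,0,0],[0,0,0,2,0,0,0],[0,0,0,2,0,0,0],[0,0,0,2,0,0,0],[0,0,0,0,0,0,0],[0,0,0,0,0,0,0]]

```text
time: 22.35
eef_pos: [0.5817, 0.0005, 0.0566]
tcp_rot: [-0.0, 0.462, 0.887, -0.0]
contact_force: [0.0, 1.1, -1.8]
finger_gap: 0.322
```

Emit:
carry_out:
  steps:
    - [[0,0,0,1,0,0,0],[0,0,0,1,0,0,0],[0,0,0,1,0,0,0],[0,0,0,0,0,0,0],[0,0,0,0,0,0,0]]

```text
time: 22.77
eef_pos: [0.5818, 0.0004, 0.0537]
tcp_rot: [-0.0, 0.462, 0.887, -0.0]
contact_force: [-0.1, -0.1, -0.9]
finger_gap: 0.327
```

Emit:
carry_out:
  steps:
    - [[1,0,0,0,0,0,0],[1,0,0,0,0,0,0],[1,0,0,0,0,0,0],[1,0,0,0,0,0,0],[1,0,0,0,0,0,0],[1,0,0,-5,0,0,0],[1,0,0,-15,0,0,0],[1,0,0,-30,0,0,0],[1,-10,0,-35,0,0,0],[1,-10,0,-30,0,0,0],[1,0,0,0,0,0,0],[1,0,0,0,0,0,0],[1,0,0,0,0,0,0],[1,0,0,0,0,0,0]]

```text
time: 23.93
eef_pos: [0.5924, -0.0155, 0.1675]
tcp_rot: [-0.001, 0.462, 0.887, -0.001]
contact_force: [-0.1, 0.3, -0.1]
finger_gap: 0.996
```

```bash
python3 - <<'E'
from h import *
s=r.read_state(); p,q=cur(); m=viewer.camera_model("wrist"); im=viewer.camera("wrist")[:,:,::-1]; cv2.imwrite("pics/w11.png",im)
sd=viewer.camera("side")[:,:,::-1]; cv2.imwrite("pics/s11.png",sd)
print(s["time"],s["finger_gap"],p,s["contact_force"])
for n,I,roi,pl in (("wrist",im,(215,130,340,232),None),("side",sd,(280,215,340,300),None)):
    hs=cv2.cvtColor(I,cv2.COLOR_BGR2HSV); k=cv2.inRange(hs,(12,75,40),(30,255,255)); M=np.zeros_like(k); x0,y0,x1,y1=roi; M[y0:y1,x0:x1]=k[y0:y1,x0:x1]
    cs=cv2.findContours(M,cv2.RETR_EXTERNAL,cv2.CHAIN_APPROX_NONE)[0]; c=max(cs,key=cv2.contourArea); print(n,cv2.contourArea(c),cv2.boundingRect(c),cv2.fitEllipse(cv2.convexHull(c)))
mm=m
C=np.array([.5815,.0003])
t=np.linspace(0,2*np.pi,60)
for n in ("wrist","side"):
    P=[]
    for rad,z in ((.019,.026),(.019,.0324),(.0145,.060)):
        P+= [proj(n,[C[0]+rad*np.cos(a),C[1]+rad*np.sin(a),z],mm if n=="wrist" else None) for a in t]
    P=np.array(P); print(n,"expected home bbox",P.min(0),P.max(0), "hole", proj(n,[*C,.06],mm if n=="wrist" else None))
g=cv2.cvtColor(sd,6); print("guard px side",[sd[int(v),int(u)].tolist() for u,v in (proj("side",S(150,0,150)),proj("side",S(130,0,130)))])
E
```

```text
23.9333 0.995527527556136 [ 0.5924 -0.0155  0.1675] [-0.0531  0.2772 -0.137 ]
wrist 1436.5 (257, 164, 42, 45) ((277.4239501953125, 185.5764923095703), (42.04703903198242, 45.17646408081055), 176.84561157226562)
side 296.5 (302, 259, 19, 23) ((311.11883544921875, 270.5249328613281), (19.430065155029297, 23.341806411743164), 2.3187220096588135)
wrist expected home bbox [257.882  162.4637] [301.3182 208.4633] hole [279.8087 190.6503]
side expected home bbox [301.356  257.9262] [320.1024 281.7452] hole [310.8637 263.254 ]
guard px side [[234, 235, 242], [234, 235, 241]]
```

```bash
python3 - <<'E'
from h import *
a=cv2.imread("pics/s7.png").astype(int); b=cv2.imread("pics/s11.png").astype(int)
d=np.abs(a-b).max(2)>40
print("guard changed px",d[180:250,210:255].sum(),"knob/nut area changed",d[210:245,320:350].sum())
s=r.read_state(); print(s["time"],s["contact_force"],s["qvel"])
print(ticket.finish_job())
E
```

```text
guard changed px 0 knob/nut area changed 0
24.0333 [ 0.1274  0.4532 -0.8037] [ 0.0005 -0.0014  0.0034 -0.0057  0.0004  0.0013  0.0003]
the job is handed in; nothing more can be done
None
```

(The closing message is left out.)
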